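Slide the steel lid into its seat in the cutting board

ROBOT

A 7-joint arm with a two-finger parallel gripper is mounted at the origin on a cart in front of the work surface, level with it; the furniture and walls round the work are solid. World frame = base frame: x ahead of the robot, y to its left, z up, the work surface at z = 0. Lengths are in m, angles in rad, forces in N, time in s.
With the tool pointing down it reaches from about 0.425 to 0.825 m from the base axis. Payload 3.6 kg.
Tool frame: the origin (TCP) lies at the very end of the fingers, on their centre line; the grasp point (between the pads) lies hold_point_z behind it (hold_point_z is the distance from the TCP to the grasp point, in m); z points along the fingers, y is the line along which they close (so a half turn about z gives the same grasp; the last joint's range is limited). The gripper opens to 85 mm and grips with 20 to 120 N. Pads are 22 mm wide; open, the fingers measure 114 mm over their backs; the gripper's body (76 mm by 85 mm) begins 54 mm behind the grasp point. The pads swing forward as they close: fully open they stand 13 mm farther back than shut.
Start: joints at [1.28, 0.615, -0.013, 1.423, 0.008, 1.103, -0.04], TCP at [0.17, -0.627, 0.231] pointing down, gripper open.
Joint ranges: [-3.12, 3.12], [-0.3, 2.06], [-1.34, 1.32], [0.26, 2.42], [-1.36, 4.5], [0.01, 1.98], [-2.84, 2.84]. Speed limits (rad/s): [2.79, 2.79, 3.14, 3.14, 3.14, 3.14, 3.14].

INTERFACE

Orientations are given as a unit quaternion [w, x, y, z].
In Python, from plant import state, capture, camera_info, close_job, hold_point_z gives the robot as it stands. The module is installed in compiled form; this text tells all that it offers.
- The arm moves only by the tool send_rows, never from a script. Its argument "rows" is a list of rows, each an object of numbers: "dx", "dy", "dz": the shift along the world's x, y, z in m; "rx", "ry", "rz": the turn, a rotation vector about the world's x, y, z in rad; "jaw": the opening, from 0 (shut) to 1 (fully open). A call has 1 to 10 rows; each row is the pose to reach, as a shift and turn from the pose commanded when the call began; what a row does not reach only later rows make up. A row lasts 1/8 s, in which the tool goes at most 62.5 mm and 10.7 degrees, less where a joint would pass 70% of its speed; a pose out of reach is approached as far as the arm can. A call with a gripper value outside its range is refused whole. The fingers move at their own pace and stop on an object; "grip_force" is the grip in N (left out, the last holds). Time passes only in rows, so rows that repeat a pose let the fingers close. It gives the time, the measured TCP pose, the force, the opening and the grip force at its end, in the units of the state.
- state(): the state, without advancing time (a new reading comes with each control period).
- capture(name): name is "scene" or "side" or "wrist"; returns the picture (420x560x3 uint8, red, green, blue); there is no depth.
- camera_info(name): a dict with "fx", "fy", "cx", "cy" (pixels), "view" (4x4, takes a point from world to camera coordinates). Camera axes: x right, y up, looking along -z (the intrinsics and any distortion apply to the point x, -y, -z); pixel columns grow to the right and rows downward; lengths in m; the calibration is good to about 2 mm. A picture is of the moment at which its call begins: read the wrist's pose just before it. camera_info takes no time and is no camera call; for the wrist camera it gives the pose at the moment of the call.
- close_job(): hands the job in; it is judged then, once.
The state is a dict: "t": time; "joint_positions": joint angles; "dq": joint speeds; "joint_efforts": joint torques, N m; "tool_pos": TCP position; "tcp_rot": TCP orientation; "wrist_force": force on the tool from outside, world axes, zero at the start; "wrist_torque": the same for the moment, N m; "grip_width": opening from 0.0 (shut) to 1.0 (fully open); "grasp_force": force on a finger pad.
Only numpy, scipy, OpenCV 4.12 (cv2) and the standard library are available. Lean on these libraries where they do the work, as an engineer would, in place of code of your own. Each camera call takes 0.05 s, during which the arm holds its last target. There are 200 camera calls.

TASK

Put the steel lid back into its seat in the cutting board: set it down on the plain left-hand end of the board, then slide it lightly across the board, without lifting it over the end that has the seat, until it drops into the shallow round recess and lies flat and flush there, and let go of it. Press and push it gently, and leave the lemon, the lime and the garlic where they are.

Things in the scene. Friction and masses are not known exactly. Their poses are not given: they have to be found in the camera images.
- lid: loose flat steel disc, 56 mm across and 5 mm thick, about 0.25 kg, with an upright round knob in its middle (20 mm in diameter, 24 mm tall above the disc, top 29 mm above the underside). Origin: centre of the underside; z up along the knob. It starts lying on the worktop to the left of the tray.
- tray: shallow aluminium crumb tray, fixed, 104 mm (x) by 204 mm (y), rim 12 mm high, a small loop handle at each end. A wooden cutting board lies in it. Origin: centre of its underside, on the worktop; its y axis points along its length to its left end (where the lid starts), x to the back, z up.
- board_top (a point): point over the tray's centre at the height of the flat board top, 18 mm above the worktop. The board, 78 mm (x) by 168 mm (y), lies square with the tray but with play: its centre is up to 9 mm off this point along x and up to 14 mm along y, new each time (this point does not show it). It stays put under gentle pushes. Its left half (tray y above 0) is plain.
- seat_nominal (a point): where the recess's centre (at board-top height) would be if the board lay centred in the tray: 42 mm right (-y) of board_top; the true centre is up to 9 mm off in x and 14 mm in y. Recess: 59 mm wide, 5 mm deep, flat floor 13 mm above the worktop, so the seated disc is flush. A lid free to tilt begins to dip within about 9 mm of its centre; held stiffly, only within 1.5 mm.
- garlic: garlic bulb, 56 mm, bystander on the worktop behind the lid
- lime: lime, 53x46x48 mm, bystander on the worktop beyond the tray's right end
- lemon: lemon, 71x53x51 mm, bystander on the worktop to the left of the lid

How it is judged:
On the way:
1. the lid has been set down on the plain left-hand half of the board (z of lid in the frame of tray between 0.0165 and 0.0195 m and y of lid in the frame of tray between -0.005 and 0.1 m and contact force between lid and tray above 0.2 N), for 0.15 s.
At the end, for the whole second after the job is handed in: The lid lies at rest in the board's recess: its underside 11.5 to 14.5 mm above the worktop (on the recess floor), tilted less than 2 degrees, at tray y -62 to -22 mm and x within 14 mm of the midline (z of lid in the frame of tray between 0.0115 and 0.0145 m and angle between lid's own z axis and vertical below 0.035 rad and y of lid in the frame of tray between -0.062 and -0.022 m and x of lid in the frame of tray between -0.014 and 0.014 m and linear speed of lid below 0.02 m/s); the robot touches nothing.
It fails at once if the lid is pressed or pushed against the board or tray with more than 25 N (contact force between lid and tray above 25 N).
It fails at once if the lid is lifted more than 12 mm off the board over the end with the seat (z of lid in the frame of tray above 0.03 m and y of lid in the frame of tray between -0.12 and -0.015 m and x of lid in the frame of tray between -0.08 and 0.08 m).
It fails at once if the garlic is moved more than 30 mm (distance of garlic from where it was at the start of the episode above 0.03 m).
It fails at once if the lime is moved more than 30 mm (distance of lime from where it was at the start of the episode above 0.03 m).
It fails at once if the lemon is moved more than 30 mm (distance of lemon from where it was at the start of the episode above 0.03 m).
It also fails if it takes over 51 s, if anything falls off the work surface, if the arm or the gripper's body presses on something with over 40 N, if the wrist force passes 120 N, or if a joint passes its speed limit or range.

## Working session

There is one attempt and no reset: what is moved stays moved. The work goes in short steps, Python scripts to look and compute and a tool call to move; the robot and the scene stay as the last step left them, time stands still between calls to the robot, and variables do not carry over. Pictures are saved under pics/ and viewed, at most 10 in all, crops included, and the job is handed in when it is done.

Besides the shell and the picture viewer there is one more tool, called after "Emit:" as name(argument=value, ...) on one line, values as JSON. send_rows: Moves the arm, as the interface text tells. Its arguments: {"type":"object","properties":{"rows":{"type":"array","items":{"type":"object","properties":{"dx":{"type":"number"},"dy":{"type":"number"},"dz":{"type":"number"},"rx":{"type":"number"},"ry":{"type":"number"},"rz":{"type":"number"},"jaw":{"type":"number"}}}},"grip_force":{"type":"number"}},"required":["rows"]}

```bash
mkdir -p pics; python3 - <<'E'
from plant import *
import cv2,numpy as np
s=state();print(s, hold_point_z)
for n in ["scene","side"]:
    im=capture(n);cv2.imwrite(f"pics/{n}0.png",im[:,:,::-1])
    c=camera_info(n);print(n,c)
E
```

```text
{'t': 0.0, 'joint_positions': array([ 1.28047319,  0.61591463, -0.01263692,  1.42497066,  0.00809397,
        1.10337149, -0.0404233 ]), 'dq': array([ 0.00052582, -0.00260169, -0.00066122,  0.0002879 ,  0.00105564,
        0.00175933, -0.00023777]), 'joint_efforts': array([ 3.69785421e-04, -4.69219995e+01,  2.59664571e-01, -1.71039230e+01,
        1.00323994e-02,  9.50916263e-03,  1.80890021e-05]), 'tool_pos': array([ 0.16931725, -0.62674195,  0.23011728]), 'tcp_rot': array([-1.29432326e-03,  9.91307629e-01,  1.31557882e-01, -1.82639154e-04]), 'wrist_force': array([-0.29795554, -0.57153936,  0.29500288]), 'wrist_torque': array([ 0.02701692, -0.02950285,  0.02251065]), 'grasp_force': 0.0, 'grip_width': 1.0011619971470498} 0.0187
scene {'fx': 408.6738354748795, 'fy': 408.6738354748795, 'cx': 279.9061077788188, 'cy': 213.49956553426213, 'view': array([[-0.53687352, -0.84341162, -0.02058315,  0.24564788],
       [ 0.33788664, -0.23730889,  0.9107783 , -0.20256295],
       [-0.77304556,  0.48201798,  0.41238238, -0.4846689 ],
       [ 0.        ,  0.        ,  0.        ,  1.        ]])}
side {'fx': 483.6525482795852, 'fy': 483.6525482795852, 'cx': 275.0055215778544, 'cy': 212.7151436372102, 'view': array([[ 0.99770673, -0.06707142,  0.00909429, -0.49617481],
       [ 0.03742422,  0.65860112,  0.75156104, -0.04064084],
       [-0.05639778, -0.74949716,  0.65960086, -1.21108461],
       [ 0.        ,  0.        ,  0.        ,  1.        ]])}
```

```bash
ls; python3 -c "
import cv2,numpy as np
" 
```

```text
pics
```

View pics/scene0.png

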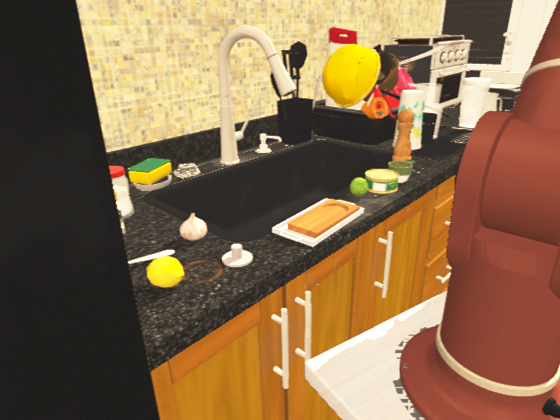

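View pics/side0.png

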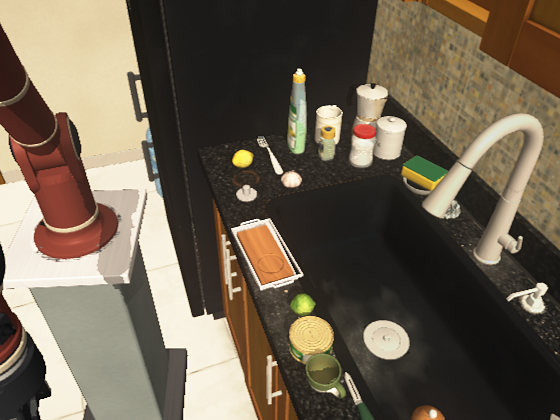

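The scene view shows the lid at (237,257), the tray at about (318,220), the lime at (359,186), the garlic at (193,227) and the lemon at (165,272). In the side view the lid is at (246,193), with the tray from (235,225) to (300,285) and the recess near (271,263). Next: a coarse triangulation.

```bash
cat > h.py <<'E'
from plant import *
import cv2,numpy as np
from scipy.spatial.transform import Rotation as R
def ray(c,p):
    V=c["view"];d=np.array([(p[0]-c["cx"])/c["fx"],-(p[1]-c["cy"])/c["fy"],-1.])
    o=-V[:3,:3].T@V[:3,3];d=V[:3,:3].T@d
    return o,d/np.linalg.norm(d)
def plane(c,p,z):
    o,d=ray(c,p);return o+d*(z-o[2])/d[2]
def tri(*cp):
    A=0;b=0;L=[]
    for c,p in cp:
        o,d=ray(c,p);P=np.eye(3)-np.outer(d,d);A=A+P;b=b+P@o;L.append((o,P))
    x=np.linalg.solve(A,b);return x,max(np.linalg.norm(P@(x-o)) for o,P in L)
def proj(c,X):
    q=c["view"][:3,:3]@np.asarray(X)+c["view"][:3,3]
    return np.array([c["cx"]-c["fx"]*q[0]/q[2],c["cy"]+c["fy"]*q[1]/q[2]])
E
python3 - <<'E'
from h import *
a=camera_info("scene");b=camera_info("side")
np.set_printoptions(precision=4,suppress=True)
for n,p,q in [("knobtop",(237,246),(246,188)),("lime",(359,186),(303,303)),("lemon",(165,272),(242,158)),("garlic",(193,230),(291,180))]:
    print(n,tri((a,p),(b,q)))
for q in [(234,225),(270,219),(301,276),(263,288)]: print("tray rim",plane(b,q,.012))
for q in [(275,231),(320,243),(364,208),(326,199)]: print("tray rim sc",plane(a,q,.012))
print("recess",plane(b,(271,263),.018))
i1=cv2.resize(cv2.imread("pics/scene0.png")[190:280,130:380],None,fx=3.2,fy=3.2,interpolation=cv2.INTER_CUBIC)
i2=cv2.resize(cv2.imread("pics/side0.png")[145:325,225:325],None,fx=3.2,fy=3.2,interpolation=cv2.INTER_CUBIC)
cv2.imwrite("pics/c1.png",i1)
c=camera_info("wrist");print(c, state()["tool_pos"])
E
```

```text
knobtop (array([0.4272, 0.1107, 0.026 ]), np.float64(0.0016109212372873688))
lime (array([ 0.536 , -0.2852,  0.0255]), np.float64(0.0007818783350107691))
lemon (array([0.4179, 0.2499, 0.026 ]), np.float64(0.0002354110094851394))
garlic (array([0.5521, 0.1483, 0.0185]), np.float64(0.001049465189954378))
tray rim [ 0.393 -0.021  0.012]
tray rim [ 0.4842 -0.0037  0.012 ]
tray rim [ 0.5423 -0.1984  0.012 ]
tray rim [ 0.4556 -0.2279  0.012 ]
tray rim sc [0.4657 0.0065 0.012 ]
tray rim sc [ 0.3727 -0.0377  0.012 ]
tray rim sc [ 0.4483 -0.2221  0.012 ]
tray rim sc [ 0.5407 -0.1852  0.012 ]
recess [ 0.4772 -0.1605  0.018 ]
{'fx': 318.2163641487889, 'fy': 318.2163641487889, 'cx': 283.24739581023266, 'cy': 213.46590711458816, 'view': array([[ 0.2599, -0.9656, -0.0029, -0.6486],
       [ 0.9175,  0.2479, -0.311 ,  0.0393],
       [ 0.3011,  0.0782,  0.9504, -0.3813],
       [ 0.    ,  0.    ,  0.    ,  1.    ]])} [ 0.1693 -0.6268  0.2303]
```

Emit:
send_rows(rows=[{"dx": 0.04, "dy": 0.04, "dz": 0.01}, {"dx": 0.08, "dy": 0.08, "dz": 0.02}, {"dx": 0.12, "dy": 0.12, "dz": 0.03}, {"dx": 0.16, "dy": 0.16, "dz": 0.04}, {"dx": 0.2, "dy": 0.2, "dz": 0.05}, {"dx": 0.24, "dy": 0.24, "dz": 0.05}, {"dx": 0.27, "dy": 0.28, "dz": 0.05}, {"dx": 0.28, "dy": 0.33, "dz": 0.05}, {"dx": 0.28, "dy": 0.39, "dz": 0.05}, {"dx": 0.28, "dy": 0.45, "dz": 0.05}])

```text
validation failed for argument at $.ro...
```

Emit:
send_rows(rows=[{"dx": 0.0, "dy": 0.05}, {"dx": 0.0, "dy": 0.1}, {"dx": 0.0, "dy": 0.1}, {"dx": 0.0, "dy": 0.1}])

```text
validation failed for argument at $.ro...
```

```bash
python3 - <<'E'
from h import *
import pickle
s=state();print(s["t"],s["tool_pos"],s["tcp_rot"])
c=camera_info("wrist");im=capture("wrist");cv2.imwrite("pics/w1.png",im[:,:,::-1]);pickle.dump(c,open("w1.pkl","wb"))
print(proj(c,[.427,.11,.026]))
E
```

```text
0.1 [ 0.16932037 -0.62683013  0.23025476] [-1.16433372e-03  9.91306664e-01  1.31566376e-01 -1.77231963e-04]
[-650.45867159 -439.49939735]
```

View pics/w1.png

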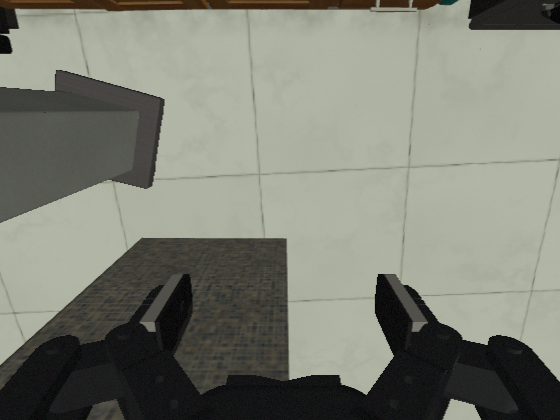

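The arm did not move because the rows were refused, so the wrist picture shows only the floor and the fingers. I'll resend with every field filled in.

Emit:
send_rows(rows=[{"dx": 0.04, "dy": 0.04, "dz": 0.01, "rx": 0, "ry": 0, "rz": 0, "jaw": 1}, {"dx": 0.08, "dy": 0.08, "dz": 0.02, "rx": 0, "ry": 0, "rz": 0, "jaw": 1}, {"dx": 0.12, "dy": 0.12, "dz": 0.03, "rx": 0, "ry": 0, "rz": 0, "jaw": 1}, {"dx": 0.16, "dy": 0.16, "dz": 0.04, "rx": 0, "ry": 0, "rz": 0, "jaw": 1}, {"dx": 0.2, "dy": 0.2, "dz": 0.05, "rx": 0, "ry": 0, "rz": 0, "jaw": 1}, {"dx": 0.24, "dy": 0.24, "dz": 0.05, "rx": 0, "ry": 0, "rz": 0, "jaw": 1}, {"dx": 0.27, "dy": 0.28, "dz": 0.05, "rx": 0, "ry": 0, "rz": 0, "jaw": 1}, {"dx": 0.28, "dy": 0.33, "dz": 0.05, "rx": 0, "ry": 0, "rz": 0, "jaw": 1}, {"dx": 0.28, "dy": 0.39, "dz": 0.05, "rx": 0, "ry": 0, "rz": 0, "jaw": 1}, {"dx": 0.28, "dy": 0.45, "dz": 0.05, "rx": 0, "ry": 0, "rz": 0, "jaw": 1}], grip_force=20)

```text
t: 1.4
tool_pos: [0.4494, -0.1755, 0.281]
tcp_rot: [-0.0, 0.991, 0.132, -0.0]
wrist_force: [0.3, 0.9, 0.7]
grip_width: 0.995
grasp_force: 0.0
```

Emit:
send_rows(rows=[{"dx": 0, "dy": 0.05, "dz": 0, "rx": 0, "ry": 0, "rz": 0, "jaw": 1}, {"dx": -0.01, "dy": 0.1, "dz": 0, "rx": 0, "ry": 0, "rz": 0, "jaw": 1}, {"dx": -0.01, "dy": 0.1, "dz": 0, "rx": 0, "ry": 0, "rz": 0, "jaw": 1}, {"dx": -0.01, "dy": 0.1, "dz": 0, "rx": 0, "ry": 0, "rz": 0, "jaw": 1}])

```text
t: 1.9
tool_pos: [0.4394, -0.0781, 0.2813]
tcp_rot: [0.0, 0.991, 0.131, -0.0]
wrist_force: [0.5, -0.7, -0.3]
grip_width: 0.998
grasp_force: 0.0
```

```bash
python3 - <<'E'
from h import *
import pickle
s=state();print(s["t"],s["tool_pos"],s["tcp_rot"])
c=camera_info("wrist");im=capture("wrist");cv2.imwrite("pics/w2.png",im[:,:,::-1]);pickle.dump(c,open("w2.pkl","wb"))
print(proj(c,[.427,.11,.026]))
E
```

```text
1.9 [ 0.43944211 -0.0781403   0.28128788] [ 3.54206543e-04  9.91336802e-01  1.31343892e-01 -4.31010926e-05]
[133.00199076 146.75369394]
```

View pics/w2.png

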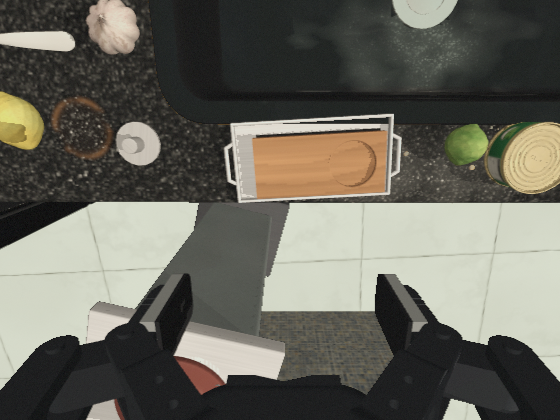

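The wrist view shows the lid at (138,144) and the tray corners at (231,125), (394,115), (391,195) and (238,202). The board lies toward the right end, and the recess is at about (353,163). I'll take a second view 100 mm further left, on the way to the lid.

Emit:
send_rows(rows=[{"dx": 0, "dy": 0.05, "dz": -0.01, "rx": 0, "ry": 0, "rz": 0, "jaw": 1}, {"dx": 0, "dy": 0.1, "dz": -0.02, "rx": 0, "ry": 0, "rz": 0, "jaw": 1}, {"dx": 0, "dy": 0.1, "dz": -0.02, "rx": 0, "ry": 0, "rz": 0, "jaw": 1}, {"dx": 0, "dy": 0.1, "dz": -0.02, "rx": 0, "ry": 0, "rz": 0, "jaw": 1}])

```text
t: 2.45
tool_pos: [0.4399, 0.0207, 0.2612]
tcp_rot: [0.0, 0.991, 0.13, -0.0]
wrist_force: [-0.6, -0.1, -0.2]
grip_width: 0.997
grasp_force: 0.0
```

```bash
python3 - <<'E'
from h import *
import pickle
s=state();print(s["t"],s["tool_pos"])
c=camera_info("wrist");im=capture("wrist");cv2.imwrite("pics/w3.png",im[:,:,::-1]);pickle.dump(c,open("w3.pkl","wb"))
C=pickle.load(open("w2.pkl","rb"))
print("lid",proj(c,[.427,.11,.026]))
r=plane(C,(353,163),.018);print("rec",r,proj(c,r))
def crop(n,x,y,w,h,f):
    i=cv2.imread(n)[y:y+h,x:x+w];return cv2.resize(i,None,fx=f,fy=f,interpolation=cv2.INTER_CUBIC)
A=crop("pics/w2.png",110,105,130,75,3);A2=crop("pics/w2.png",270,105,130,75,3)
l=proj(c,[.427,.11,.026]).astype(int);rr=proj(c,r).astype(int)
x0,y0=l-[65,37];x1,y1=rr-[65,37];print(x0,y0,x1,y1)
B=crop("pics/w3.png",max(x0,0),max(y0,0),130,75,3);B2=crop("pics/w3.png",x1,y1,130,75,3)
cv2.imwrite("pics/m.png",np.vstack([np.hstack([A,A2]),np.hstack([B,B2])]))
for n in ("w2","w3"):
    h=cv2.cvtColor(cv2.imread(f"pics/{n}.png"),cv2.COLOR_BGR2HSV)
    m=((h[...,0]>4)&(h[...,0]<18)&(h[...,1]>110)&(h[...,2]>90)).astype(np.uint8)*255
    m=cv2.morphologyEx(m,cv2.MORPH_OPEN,np.ones((5,5)))
    for k in sorted(cv2.findContours(m,0,2)[0],key=cv2.contourArea)[-2:]: print(n,"wood",cv2.contourArea(k),cv2.boxPoints(cv2.minAreaRect(k)).round(1).tolist())
E
```

```text
2.45 [0.43990595 0.02073196 0.26115486]
lid [208.35296968 170.90989007]
rec [ 0.47751073 -0.16003067  0.018     ] [431.84392248 186.22756004]
143 133 366 149
w2 wood 609.5 [[179.3000030517578, 364.8999938964844], [199.1999969482422, 350.5], [221.89999389648438, 381.6000061035156], [202.0, 396.1000061035156]]
w2 wood 7762.0 [[252.39999389648438, 137.3000030517578], [384.8999938964844, 129.89999389648438], [388.29998779296875, 191.0], [255.6999969482422, 198.39999389648438]]
w3 wood 8270.0 [[326.20001220703125, 159.89999389648438], [467.8999938964844, 152.0], [471.29998779296875, 214.0], [329.70001220703125, 221.89999389648438]]
```

View pics/m.png

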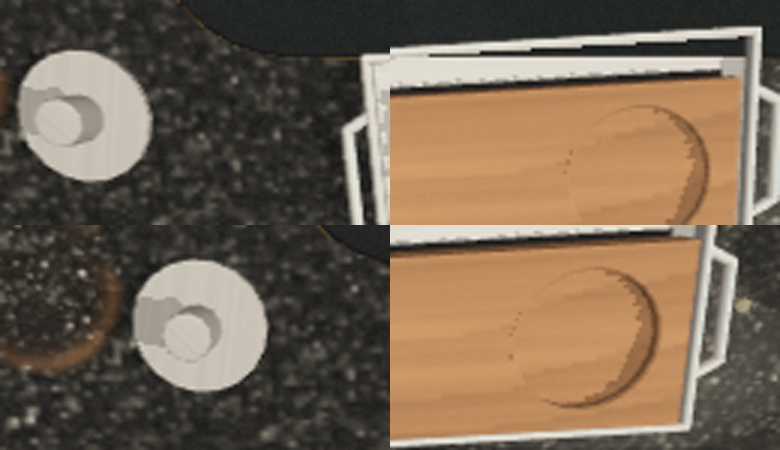

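Top-left and bottom-left show the lid: knob-top centre at crop (59,122) and (187,113), disc centre at (85.5,116) and (200,100.5). The recess rim in the bottom-right crop spans x 511–659 and y 267–407, with its centre at (585,337). In the top-right crop it spans x 566–709. Triangulating from these.

```bash
python3 - <<'E'
from h import *
import pickle
np.set_printoptions(precision=4,suppress=True)
a=pickle.load(open("w2.pkl","rb"));b=pickle.load(open("w3.pkl","rb"))
S=camera_info("side")
print("knob",tri((a,(129.7,145.7)),(b,(205.3,170.7))), plane(b,(205.3,170.7),.029),plane(a,(129.7,145.7),.029))
print("disc",tri((a,(138.5,143.7)),(b,(209.7,166.5))), plane(b,(209.7,166.5),.004))
cen=lambda l,r,t,bo:((l+r)/2,(t+bo)/2)
# rim extremes in w3
f=lambda x,y:(366+(x-390)/3,149+(y-225)/3)
L,Rr,T,B=[plane(b,f(*p),.018) for p in ((511,335),(659,335),(600,267),(575,407))]
print("recess w3",plane(b,f(585,337),.018),"diam",np.linalg.norm(L-Rr),np.linalg.norm(T-B))
print("recess tri",tri((a,(352.5,163)),(b,f(585,337))),plane(a,(352.5,163),.018))
W=[[252.4,137.3],[384.9,129.9],[388.3,191],[255.7,198.4]];W3=[[326.2,159.9],[467.9,152],[471.3,214],[329.7,221.9]]
for c,w in((a,W),(b,W3)):
    P=np.array([plane(c,p,.018) for p in w]);print(P, "sides",np.linalg.norm(P-np.roll(P,-1,0),axis=1),P.mean(0))
T=np.array([plane(a,p,.012) for p in[(231,125),(394,115),(391,195),(238,202)]]);print("tray",T,np.linalg.norm(T-np.roll(T,-1,0),axis=1),T.mean(0))
d=(T[0]+T[3]-T[1]-T[2])[:2];print("tray y dir",d/np.linalg.norm(d),"tool y",R.from_quat(state()["tcp_rot"][[1,2,3,0]]).as_matrix()[:,1])
E
```

```text
knob (array([0.4274, 0.113 , 0.0286]), np.float64(0.00042744841704738646)) [0.427 0.113 0.029] [0.4279 0.1128 0.029 ]
disc (array([0.4272, 0.1138, 0.0016]), np.float64(6.181008849582833e-05)) [0.4277 0.1134 0.004 ]
recess w3 [ 0.4771 -0.1591  0.018 ] diam 0.061175281866362605 0.05933040818857802
recess tri (array([ 0.4771, -0.1597,  0.0167]), np.float64(0.0001183164791357694)) [ 0.4773 -0.1594  0.018 ]
[[ 0.4754 -0.0287  0.018 ]
 [ 0.5265 -0.1848  0.018 ]
 [ 0.4547 -0.2167  0.018 ]
 [ 0.3998 -0.0511  0.018 ]] sides [0.1642 0.0786 0.1745 0.0788] [ 0.4641 -0.1203  0.018 ]
[[ 0.4749 -0.0237  0.018 ]
 [ 0.5277 -0.1851  0.018 ]
 [ 0.4568 -0.2231  0.018 ]
 [ 0.4001 -0.0517  0.018 ]] sides [0.1698 0.0805 0.1805 0.0799] [ 0.4649 -0.1209  0.018 ]
tray [[ 0.4824  0.0009  0.012 ]
 [ 0.5464 -0.1912  0.012 ]
 [ 0.4495 -0.2245  0.012 ]
 [ 0.387  -0.0292  0.012 ]] [0.2025 0.1024 0.2051 0.1   ] [ 0.4663 -0.111   0.012 ]
tray y dir [-0.3104  0.9506] tool y [ 0.2571 -0.9664  0.0009]
```

Emit:
send_rows(rows=[{"dx": -0.0065, "dy": 0.046, "dz": -0.02, "rx": 0, "ry": 0, "rz": 0.03, "jaw": 1}, {"dx": -0.0127, "dy": 0.0925, "dz": -0.06, "rx": 0, "ry": 0, "rz": 0.056, "jaw": 1}, {"dx": -0.0127, "dy": 0.0925, "dz": -0.11, "rx": 0, "ry": 0, "rz": 0.056, "jaw": 1}, {"dx": -0.0127, "dy": 0.0925, "dz": -0.15, "rx": 0, "ry": 0, "rz": 0.056, "jaw": 1}, {"dx": -0.0127, "dy": 0.0925, "dz": -0.19, "rx": 0, "ry": 0, "rz": 0.056, "jaw": 0.9}, {"dx": -0.0127, "dy": 0.0925, "dz": -0.22, "rx": 0, "ry": 0, "rz": 0.056, "jaw": 0.8}, {"dx": -0.0127, "dy": 0.0925, "dz": -0.22, "rx": 0, "ry": 0, "rz": 0.056, "jaw": 0.8}])

```text
t: 3.38
tool_pos: [0.4264, 0.1129, 0.0398]
tcp_rot: [0.001, 0.987, 0.158, -0.002]
wrist_force: [-0.2, 0.1, -0.3]
grip_width: 0.801
grasp_force: 0.0
```

Emit:
send_rows(rows=[{"dx": 0.001, "dy": 0, "dz": -0.015, "rx": 0, "ry": 0, "rz": 0, "jaw": 0.8}, {"dx": 0.001, "dy": 0, "dz": -0.029, "rx": 0, "ry": 0, "rz": 0, "jaw": 0.8}, {"dx": 0.001, "dy": 0, "dz": -0.029, "rx": 0, "ry": 0, "rz": 0, "jaw": 0.5}, {"dx": 0.001, "dy": 0, "dz": -0.029, "rx": 0, "ry": 0, "rz": 0, "jaw": 0.3}, {"dx": 0.001, "dy": 0, "dz": -0.029, "rx": 0, "ry": 0, "rz": 0, "jaw": 0.1}, {"dx": 0.001, "dy": 0, "dz": -0.029, "rx": 0, "ry": 0, "rz": 0, "jaw": 0.1}, {"dx": 0.001, "dy": 0, "dz": -0.029, "rx": 0, "ry": 0, "rz": 0, "jaw": 0.1}, {"dx": 0.001, "dy": 0, "dz": -0.029, "rx": 0, "ry": 0, "rz": 0, "jaw": 0.1}], grip_force=25)

```text
t: 4.38
tool_pos: [0.4282, 0.115, 0.013]
tcp_rot: [0.0, 0.987, 0.159, 0.001]
wrist_force: [-0.2, -0.1, 6.2]
grip_width: 0.223
grasp_force: 24.5
```

Emit:
send_rows(rows=[{"dx": 0, "dy": 0, "dz": 0.01, "rx": 0, "ry": 0, "rz": 0, "jaw": 0.1}, {"dx": 0, "dy": 0, "dz": 0.03, "rx": 0, "ry": 0, "rz": 0, "jaw": 0.1}, {"dx": 0, "dy": 0, "dz": 0.06, "rx": 0, "ry": 0, "rz": 0, "jaw": 0.1}, {"dx": 0, "dy": 0, "dz": 0.06, "rx": 0, "ry": 0, "rz": 0, "jaw": 0.1}, {"dx": 0, "dy": 0, "dz": 0.06, "rx": 0, "ry": 0, "rz": 0, "jaw": 0.1}])

```text
t: 5.0
tool_pos: [0.4272, 0.1148, 0.0719]
tcp_rot: [0.0, 0.987, 0.159, -0.001]
wrist_force: [-0.4, 0.2, -3.3]
grip_width: 0.224
grasp_force: 24.9
```

```bash
python3 - <<'E'
from h import *
import pickle
s=state();print(s["t"],s["tool_pos"],s["wrist_force"])
c=camera_info("wrist");im=capture("wrist")[:,:,::-1];side=capture("side")[:,:,::-1]
cv2.imwrite("pics/w4.png",im);cv2.imwrite("pics/s4.png",side);pickle.dump(c,open("w4.pkl","wb"))
p=proj(camera_info("side"),s["tool_pos"]).astype(int);print(p)
x,y=p-[25,30];b=cv2.resize(side[y:y+70,x:x+60],None,fx=6,fy=6,interpolation=cv2.INTER_CUBIC)
q=proj(c,s["tool_pos"]).astype(int);print(q,x,y)
a=im[200:420,160:400]
a=cv2.resize(a,None,fx=420/220,fy=420/220)
print(a.shape,b.shape);cv2.imwrite("pics/m4.png",np.hstack([b,a])[:, :800])
E
```

```text
5.0 [0.42717535 0.11476202 0.07190743] [-0.41825062  0.22693767 -3.26465596]
[245 172]
[283 277] 220 142
(420, 458, 3) (420, 360, 3)
```

View pics/m4.png

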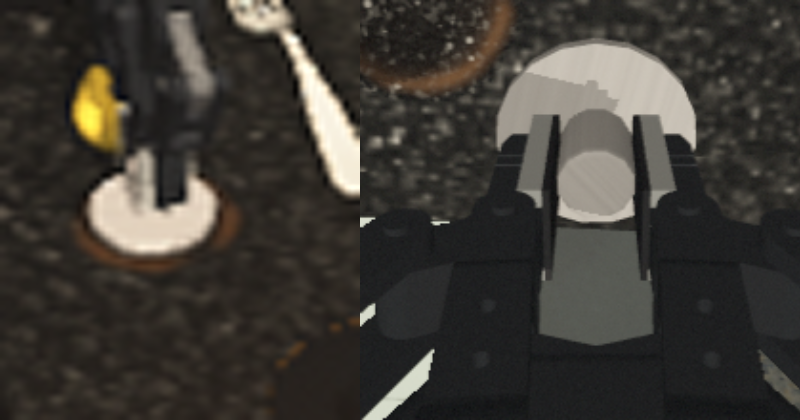

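The lid is held upright between the pads, and the knob-top centre is at crop (596,188), which is wrist pixel (283.6,298.5). Next I'll check its offset from the TCP.

```bash
python3 - <<'E'
from h import *
import pickle
c=pickle.load(open("w4.pkl","rb"));s=state()
M=R.from_quat(s["tcp_rot"][[1,2,3,0]]).as_matrix();print(M.round(4))
for z in(.086,.088,.090): p=plane(c,(283.6,298.5),z);print(p,M.T@(p-s["tool_pos"]))
# disc outer edge, far point in tool x (crop 597,40) on top plane
e=plane(c,(160+(597-360)/1.909,200+44/1.909),.064);print("disc far edge",M.T@(e-s["tool_pos"]))
l,r=[plane(c,(160+(x-360)/1.909,200+122/1.909),.064) for x in (497,695)];print("w",np.linalg.norm(l-r),M.T@((l+r)/2-s["tool_pos"]))
E
```

```text
[[ 9.493e-01  3.145e-01 -2.300e-03]
 [ 3.145e-01 -9.493e-01 -7.000e-04]
 [-2.400e-03 -1.000e-04 -1.000e+00]]
[0.42438241 0.11365283 0.086     ] [-0.00277474  0.00020496 -0.01458109]
[0.42562213 0.1140635  0.088     ] [-0.00147352  0.0002049  -0.01658418]
[0.42686185 0.11447417 0.09      ] [-0.0001723   0.00020484 -0.01858728]
disc far edge [0.02662311 0.00051519 0.00734919]
w 0.05439411703303456 [0.00384389 0.00023219 0.00740327]
```

Emit:
send_rows(rows=[{"dx": 0.006, "dy": -0.045, "dz": 0, "rx": 0, "ry": 0, "rz": 0, "jaw": 0.1}, {"dx": 0.012, "dy": -0.09, "dz": 0, "rx": 0, "ry": 0, "rz": 0, "jaw": 0.1}, {"dx": 0.018, "dy": -0.135, "dz": 0, "rx": 0, "ry": 0, "rz": 0, "jaw": 0.1}, {"dx": 0.024, "dy": -0.175, "dz": 0, "rx": 0, "ry": 0, "rz": 0, "jaw": 0.1}, {"dx": 0.0266, "dy": -0.1976, "dz": 0, "rx": 0, "ry": 0, "rz": 0, "jaw": 0.1}, {"dx": 0.0266, "dy": -0.1976, "dz": -0.015, "rx": 0, "ry": 0, "rz": 0, "jaw": 0.1}, {"dx": 0.0266, "dy": -0.1976, "dz": -0.03, "rx": 0, "ry": 0, "rz": 0, "jaw": 0.1}, {"dx": 0.0266, "dy": -0.1976, "dz": -0.035, "rx": 0, "ry": 0, "rz": 0, "jaw": 0.1}, {"dx": 0.0266, "dy": -0.1976, "dz": -0.036, "rx": 0, "ry": 0, "rz": 0, "jaw": 0.1}, {"dx": 0.0266, "dy": -0.1976, "dz": -0.036, "rx": 0, "ry": 0, "rz": 0, "jaw": 0.1}])

```text
t: 6.35
tool_pos: [0.4546, -0.0824, 0.0364]
tcp_rot: [-0.0, 0.987, 0.159, 0.0]
wrist_force: [-0.1, -0.4, -3.1]
grip_width: 0.219
grasp_force: 25.0
```

Lower in 1 mm steps until contact.

Emit:
send_rows(rows=[{"dx": 0, "dy": 0, "dz": -0.001, "rx": 0, "ry": 0, "rz": 0, "jaw": 0.1}, {"dx": 0, "dy": 0, "dz": -0.002, "rx": 0, "ry": 0, "rz": 0, "jaw": 0.1}, {"dx": 0, "dy": 0, "dz": -0.003, "rx": 0, "ry": 0, "rz": 0, "jaw": 0.1}, {"dx": 0, "dy": 0, "dz": -0.004, "rx": 0, "ry": 0, "rz": 0, "jaw": 0.1}, {"dx": 0, "dy": 0, "dz": -0.004, "rx": 0, "ry": 0, "rz": 0, "jaw": 0.1}])

```text
t: 6.98
tool_pos: [0.4543, -0.0826, 0.0322]
tcp_rot: [-0.0, 0.987, 0.159, -0.0]
wrist_force: [-0.4, -0.1, -2.3]
grip_width: 0.223
grasp_force: 25.0
```

Emit:
send_rows(rows=[{"dx": 0, "dy": 0, "dz": -0.001, "rx": 0, "ry": 0, "rz": 0, "jaw": 0.1}, {"dx": 0, "dy": 0, "dz": -0.001, "rx": 0, "ry": 0, "rz": 0, "jaw": 0.1}])

```text
t: 7.22
tool_pos: [0.4543, -0.0826, 0.0312]
tcp_rot: [-0.0, 0.987, 0.159, -0.0]
wrist_force: [0.6, -0.7, -3.8]
grip_width: 0.224
grasp_force: 25.0
```

Emit:
send_rows(rows=[{"dx": 0, "dy": 0, "dz": -0.001, "rx": 0, "ry": 0, "rz": 0, "jaw": 0.1}, {"dx": 0, "dy": 0, "dz": -0.001, "rx": 0, "ry": 0, "rz": 0, "jaw": 0.1}])

```text
t: 7.48
tool_pos: [0.4544, -0.0826, 0.031]
tcp_rot: [0.0, 0.987, 0.159, 0.0]
wrist_force: [-0.8, 0.0, 3.8]
grip_width: 0.218
grasp_force: 25.6
```

Emit:
send_rows(rows=[{"dx": 0, "dy": 0, "dz": 0, "rx": 0, "ry": 0, "rz": 0, "jaw": 0.1}, {"dx": 0, "dy": 0, "dz": 0.0005, "rx": 0, "ry": 0, "rz": 0, "jaw": 0.1}, {"dx": 0.0025, "dy": -0.0079, "dz": 0.0005, "rx": 0, "ry": 0, "rz": 0, "jaw": 0.1}, {"dx": 0.005, "dy": -0.0158, "dz": 0.0005, "rx": 0, "ry": 0, "rz": 0, "jaw": 0.1}, {"dx": 0.0075, "dy": -0.0237, "dz": 0.0005, "rx": 0, "ry": 0, "rz": 0, "jaw": 0.1}, {"dx": 0.01, "dy": -0.0316, "dz": 0.0005, "rx": 0, "ry": 0, "rz": 0, "jaw": 0.1}, {"dx": 0.0125, "dy": -0.0395, "dz": 0.0005, "rx": 0, "ry": 0, "rz": 0, "jaw": 0.1}, {"dx": 0.015, "dy": -0.0474, "dz": 0.0005, "rx": 0, "ry": 0, "rz": 0, "jaw": 0.1}, {"dx": 0.0175, "dy": -0.0553, "dz": 0.0005, "rx": 0, "ry": 0, "rz": 0, "jaw": 0.1}, {"dx": 0.0175, "dy": -0.0553, "dz": 0.0005, "rx": 0, "ry": 0, "rz": 0, "jaw": 0.1}])

```text
t: 8.72
tool_pos: [0.4725, -0.1393, 0.031]
tcp_rot: [0.0, 0.987, 0.158, 0.001]
wrist_force: [-0.5, 1.6, 4.8]
grip_width: 0.218
grasp_force: 25.7
```

Emit:
send_rows(rows=[{"dx": 0.0015, "dy": -0.005, "dz": 0, "rx": 0, "ry": 0, "rz": 0, "jaw": 0.1}, {"dx": 0.003, "dy": -0.01, "dz": 0, "rx": 0, "ry": 0, "rz": 0, "jaw": 0.1}, {"dx": 0.0045, "dy": -0.015, "dz": 0, "rx": 0, "ry": 0, "rz": 0, "jaw": 0.1}, {"dx": 0.006, "dy": -0.0185, "dz": 0, "rx": 0, "ry": 0, "rz": 0, "jaw": 0.1}, {"dx": 0.006, "dy": -0.0185, "dz": 0, "rx": 0, "ry": 0, "rz": 0, "jaw": 0.1}])

```text
t: 9.35
tool_pos: [0.478, -0.1578, 0.0305]
tcp_rot: [0.001, 0.987, 0.159, 0.0]
wrist_force: [-0.5, 1.4, -0.3]
grip_width: 0.22
grasp_force: 25.3
```

```bash
python3 - <<'E'
from h import *
import pickle
s=state();print(s["t"],s["tool_pos"],s["wrist_force"])
c=camera_info("wrist");im=capture("wrist")[:,:,::-1];side=capture("side")[:,:,::-1]
cv2.imwrite("pics/w5.png",im);pickle.dump(c,open("w5.pkl","wb"))
a=cv2.resize(im[180:330,180:400],None,fx=2,fy=2,interpolation=cv2.INTER_CUBIC)
b=cv2.resize(side[225:300,230:310],(320,300),interpolation=cv2.INTER_CUBIC);cv2.imwrite("pics/m5.png",np.hstack([a,b]))
E
```

```text
9.35 [ 0.47798784 -0.15778879  0.03047062] [-0.54901285  1.39798932 -0.28917406]
```

View pics/m5.png

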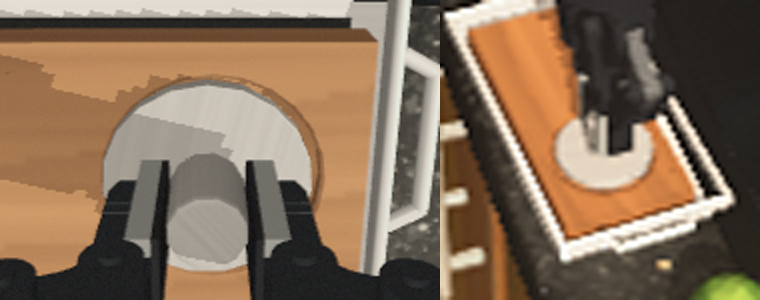

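The lid lies nearly over the recess. A thin crescent of rim still shows on its right (crop x 312–322), about 1–2 mm. I'll nudge it and lower slightly.

Emit:
send_rows(rows=[{"dx": 0.0004, "dy": -0.0008, "dz": 0, "rx": 0, "ry": 0, "rz": 0, "jaw": 0.1}, {"dx": 0.0006, "dy": -0.0014, "dz": -0.0005, "rx": 0, "ry": 0, "rz": 0, "jaw": 0.1}, {"dx": 0.0006, "dy": -0.0014, "dz": -0.0008, "rx": 0, "ry": 0, "rz": 0, "jaw": 0.1}])

```text
t: 9.82
tool_pos: [0.4783, -0.1582, 0.0297]
tcp_rot: [0.0, 0.987, 0.159, -0.0]
wrist_force: [-0.1, 0.4, -3.1]
grip_width: 0.223
grasp_force: 25.0
```

Force has gone back to the bare weight at a lower height, so the lid is over the recess. Lowering on.

Emit:
send_rows(rows=[{"dx": 0, "dy": 0, "dz": -0.001, "rx": 0, "ry": 0, "rz": 0, "jaw": 0.1}, {"dx": 0, "dy": 0, "dz": -0.002, "rx": 0, "ry": 0, "rz": 0, "jaw": 0.1}, {"dx": 0, "dy": 0, "dz": -0.003, "rx": 0, "ry": 0, "rz": 0, "jaw": 0.1}, {"dx": 0, "dy": 0, "dz": -0.003, "rx": 0, "ry": 0, "rz": 0, "jaw": 0.1}])

```text
t: 10.32
tool_pos: [0.4783, -0.1581, 0.0269]
tcp_rot: [0.0, 0.987, 0.159, -0.0]
wrist_force: [0.2, -0.8, -3.4]
grip_width: 0.22
grasp_force: 25.0
```

Underside is now at about 13.9 mm, inside the recess. One last millimetre, then open and rise.

Emit:
send_rows(rows=[{"dx": 0, "dy": 0, "dz": -0.0007, "rx": 0, "ry": 0, "rz": 0, "jaw": 0.1}, {"dx": 0, "dy": 0, "dz": -0.001, "rx": 0, "ry": 0, "rz": 0, "jaw": 0.1}, {"dx": 0, "dy": 0, "dz": -0.001, "rx": 0, "ry": 0, "rz": 0, "jaw": 0.3}, {"dx": 0, "dy": 0, "dz": 0, "rx": 0, "ry": 0, "rz": 0, "jaw": 0.45}, {"dx": 0, "dy": 0, "dz": 0.001, "rx": 0, "ry": 0, "rz": 0, "jaw": 0.6}, {"dx": 0, "dy": 0, "dz": 0.001, "rx": 0, "ry": 0, "rz": 0, "jaw": 0.6}, {"dx": 0, "dy": 0, "dz": 0.03, "rx": 0, "ry": 0, "rz": 0, "jaw": 0.6}, {"dx": 0, "dy": 0, "dz": 0.08, "rx": 0, "ry": 0, "rz": 0, "jaw": 0.6}, {"dx": 0, "dy": 0, "dz": 0.12, "rx": 0, "ry": 0, "rz": 0, "jaw": 0.6}, {"dx": 0, "dy": 0, "dz": 0.12, "rx": 0, "ry": 0, "rz": 0, "jaw": 0.6}])

```text
t: 11.58
tool_pos: [0.4807, -0.1582, 0.15]
tcp_rot: [0.002, 0.987, 0.159, 0.003]
wrist_force: [-0.5, -0.1, -0.1]
grip_width: 0.599
grasp_force: 0.0
```

```bash
python3 - <<'E'
from h import *
s=state();print(s["t"],s["tool_pos"],s["wrist_force"])
c=camera_info("wrist");im=capture("wrist")[:,:,::-1];side=capture("side")[:,:,::-1]
a=cv2.resize(im[130:330,150:430],None,fx=1.8,fy=1.8,interpolation=cv2.INTER_CUBIC)
b=cv2.resize(side[225:300,230:300],(280,360),interpolation=cv2.INTER_CUBIC);cv2.imwrite("pics/m6.png",np.hstack([a,b]))
E
```

```text
11.575 [ 0.4807055  -0.15819872  0.15004952] [-0.50526567 -0.12468462 -0.13929134]
```

View pics/m6.png

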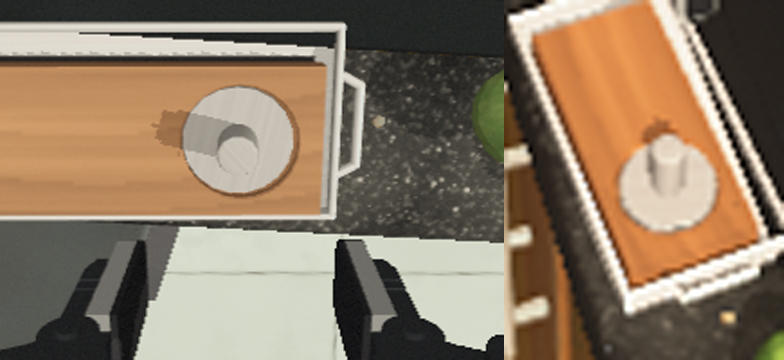

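The lid sits in the recess with an even thin ring around it and the gripper is clear. The knob top is at crop (238,156) in the wrist view and (667,145) in the side view. I'll check its height (expected 42 mm), then hand in.

```bash
python3 - <<'E'
from h import *
print(tri((camera_info("wrist"),(282.2,216.7)),(camera_info("side"),(270.7,255.2))))
c=camera_info("wrist");f=lambda x,y:(150+x/1.8,130+y/1.8)
P=[plane(c,f(*p),.018) for p in((182,140),(295,140),(238,86),(238,194))]
print(np.mean(P,0),np.linalg.norm(P[0]-P[1]),np.linalg.norm(P[2]-P[3]))
E
```

```text
(array([ 0.47571286, -0.15826319,  0.04194489]), np.float64(0.0009064978305631684))
[ 0.47470484 -0.15808655  0.018     ] 0.05601520504575839 0.05605761746316392
```

Knob top is at 41.9 mm (42 expected), and the disc measures 56 mm round at flush height, so it is seated flat.

```bash
python3 -c "
from plant import *
print(close_job())"
```

```text
the job is handed in; nothing more can be done
None
```

The lid was set down on the plain left half, slid across the board, and now lies flat and flush in the recess, released; the job is handed in, with no verdict shown.

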